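Cover a stuffed circuit board and turn its swivel frame over to the solder side

ROBOT

A 7-joint arm with a two-finger parallel gripper is mounted at the origin on a cart in front of the work surface, level with it; the furniture and walls round the work are solid. World frame = base frame: x ahead of the robot, y to its left, z up, the work surface at z = 0. Lengths are in m, angles in rad, forces in N, time in s.
With the tool pointing down it reaches from about 0.35 to 0.9 m from the base axis. Payload 8.1 kg.
Tool frame: the origin (TCP) lies between the finger pads; the fingertips stand 22 mm ahead of it and the grasp point (between the pads) lies 3 mm ahead of it (arm.tip_reach is the distance from the TCP to the fingertips, in m); z points along the fingers, y is the line along which they close (so a half turn about z gives the same grasp; the last joint's range is limited). The gripper opens to 92 mm and grips with 3 to 60 N. Pads are 19 mm wide; open, the fingers measure 130 mm over their backs; the gripper's body (75 mm by 190 mm) begins 47 mm behind the grasp point.
Start: joints at [1.233, 0.434, 0.025, 1.573, -0.012, 1.134, -0.075], TCP at [0.145, -0.608, 0.219] pointing down, gripper open.
Joint ranges: [-2.62, 2.62], [-0.44, 2.09], [-1.27, 1.32], [0.08, 2.57], [-1.32, 4.46], [0.12, 2], [-2.74, 2.74]. Speed limits (rad/s): [2.22, 2.22, 3.01, 3.01, 3.14, 3.14, 3.14].

INTERFACE

Orientations are given as a rotation vector (axis times angle).
In Python, from cell import telemetry, vision, job, arm gives the robot as it stands. The module is installed in compiled form; this text tells all that it offers.
- The arm moves only by the shell command python3 -m creep 'ROWS' [FORCE]. ROWS is text: rows parted by semicolons, each of 7 numbers parted by spaces: the finger opening in cm, from 0 to 9.18, then the shift along the tool's x, y, z in cm, then the turn, a rotation vector about the tool's x, y, z in degrees. A call has 1 to 5 rows; each row is the pose to reach, as a shift and turn from the pose commanded when the call began, along the tool's axes at that moment; what a row does not reach only later rows make up. A row lasts 1/8 s, in which the tool goes at most 62.5 mm and 10.7 degrees, less where a joint would pass 70% of its speed; a pose out of reach is approached as far as the arm can. A call with a gripper value outside its range is refused whole. The fingers move at their own pace and stop on an object; FORCE is the grip in N (left out, the last holds). Time passes only in rows, so rows that repeat a pose let the fingers close. It gives the time, the measured TCP pose, the force, the opening and the grip force at its end, in the units of the state.
- telemetry.observe(): the state, without advancing time (a new reading comes with each control period).
- vision.get_image(name): name is "scene" or "top" or "wrist"; returns the picture (480x640x3 uint8, red, green, blue); there is no depth.
- vision.camera_info(name): a dict with "fov_y" (degrees; the focal length in pixels is half the picture's height over the tangent of half this angle, whatever the lens; pixels are square), "cx", "cy" (the principal point, pixels), "extrinsics" (4x4, takes a point from camera to world coordinates). Camera axes: x right, y down, z forward; pixel columns grow to the right and rows downward; lengths in m; the calibration is good to about 2 mm. A picture is of the moment at which its call begins: read the wrist's pose just before it. camera_info takes no time and is no camera call; for the wrist camera it gives the pose at the moment of the call.
- job.sign_off(): hands the job in; it is judged then, once.
The state is a dict: "clock": time; "joints": joint angles; "dq": joint speeds; "joint_efforts": joint torques, N m; "position": TCP position; "ee_rot": TCP orientation; "force": force on the tool from outside, world axes, zero at the start; "ft_torque": the same for the moment, N m; "width": opening from 0.0 (shut) to 1.0 (fully open); "gripper_force": force on a finger pad.
Only numpy, scipy, OpenCV 4.12 (cv2) and the standard library are available. Lean on these libraries where they do the work, as an engineer would, in place of code of your own. Each camera call takes 0.05 s, during which the arm holds its last target. There are 200 camera calls.

TASK

The board in the swivel frame has its parts stood in but not soldered, so push the standing blue cover down shut over it, push the red-pinned catch round until it lies across the cover's edge, and then push the frame over, front rail up and away from the robot, through its full half turn until the solder side lies level on top. Do it all by pushing with the fingertips: grip nothing, do not lift the holder or shove it along the bench, do not turn the frame before the cover is caught, and leave the things lying beside it where they are.

Things in the scene. Friction and masses are not known exactly. Their poses are not given: they have to be found in the camera images.
- holder: Loose, heavy (2.6 kg) board holder: grey foot plate 190 x 236 mm, two posts (local y -100 and +100 mm, inner faces 95 mm out, tops at z 137 mm, knobs outside to 125 mm). Origin: centre of its underside, on the bench; x away from the robot (front is -x), y left, z up. The frame with the blue circuit board swivels between the posts about the y axis, 120 mm above the origin.
- swivel (a joint): Frame angle about the holder's y. 0: level, cover side up, front rail nearest. Grows as the front rail goes up, over and away; 3.1416: level again, solder side up. Firm stops; balanced, stiff (0.22 N m), stays at any angle. Frame 158 x 172 x 12 mm, middle plane on the axis. Pushing the rear rail down raises the front rail, which is then pushed over from the robot's side.
- cover (a joint): Blue sheet cover, 128.5 mm from hinge to free edge, 146 mm wide, 3 mm thick, padded below. 0 shut, 1.95 leaning back. Hinge line on the rear rail, 75.5 mm behind and 13.5 mm above the swivel axis (frame at 0). Light, friction 0.03 N m: past upright it sinks shut; uncaught, it drops open when the frame is turned over. Shut: top 16.5 mm above the axis, free edge 53 mm in front of it.
- catch (a joint): Steel swing catch, pivot on the middle of the front rail, 73 mm in front of the swivel axis. 0: bar along the rail to the holder's left (+y); 1.5708: bar to the rear (+x), across the shut cover's edge. Firm stops, friction 0.02 N m, stays put. Bar reaches 40 mm, 19 to 23 mm above the axis; a red upright pin, 10 mm across, stands on it 34 mm from the pivot, its top 43 mm above the axis.
- catch_pin (a point): Centre of the top of the catch's red pin; its axes turn with the catch.
- cover_edge (a point): Middle of the cover's free edge, on the outer (upper when shut) face.
- front_rail (a point): Middle of the frame's front rail (the one with the catch), on the bar's centre line. The rail is 12 x 12 mm.
- rear_rail (a point): Middle of the frame's rear rail (the one with the cover's hinge), on the bar's centre line. The rail is 12 x 12 mm.
- cutters: Loose bystander: small side cutters with red handles, 75 x 99 x 12 mm, lying on the bench to the right of the holder; origin at the centre of the underside.
- next_board: Loose bystander: brown circuit board, 66 x 48 x 13 mm, lying to the left of the holder; origin at the centre of the underside.
- solder_reel: Loose bystander: reel of solder with blue flanges, 60 mm across, 48 mm high, standing to the left of the holder; origin at the centre of the underside.
- tweezers: Loose bystander: steel tweezers, 123 mm long, 9 mm high, lying to the left of the holder; origin at the centre of the underside.

How it is judged:
On the way, in this order (a step that is already met when the one before it is completed fails the run):
1. the cover is shut on the frame (value of joint cover below 0.08 rad and value of joint catch below 1.2 rad and value of joint swivel below 0.3 rad), for 0.2 s.
2. the catch lies across the shut cover's edge (value of joint catch above 1.3 rad and value of joint cover below 0.08 rad and value of joint swivel below 0.3 rad), for 0.2 s.
At the end, for the whole second after the job is handed in: Frame fully turned over (swivel above 3.05 rad) and still, cover shut (under 0.08 rad), catch across its edge (above 1.3 rad); holder flat and at rest within 30 mm of its start; cutters, brown board, reel and tweezers within 20 mm of theirs (value of joint swivel above 3.05 rad and value of joint cover below 0.08 rad and value of joint catch above 1.3 rad and angle between holder's own z axis and vertical below 0.03 rad and height (world z) of holder below 0.006 m and distance of holder from where it was at the start of the episode below 0.03 m and linear speed of holder below 0.01 m/s and velocity of joint swivel between -0.05 and 0.05 rad/s and distance of each of cutters, next_board, solder_reel, tweezers from where it was at the start of the episode below 0.02 m); the robot touches nothing.
It fails at once if the frame is turned before the cover is shut and caught (value of joint swivel above 0.6 rad and (value of joint catch below 1.2 rad or value of joint cover above 0.12 rad)).
It fails at once if the holder is lifted, tipped or shoved along the bench (distance of holder from where it was at the start of the episode above 0.03 m or height (world z) of holder above 0.01 m or angle between holder's own z axis and vertical above 0.12 rad).
It fails at once if a thing beside the holder is lifted or pushed away (distance of any of cutters, next_board, solder_reel, tweezers from where it was at the start of the episode above 0.02 m).
It also fails if it takes over 67 s, if anything falls off the work surface, if the arm or the gripper's body presses on something with over 40 N, if the wrist force passes 120 N, or if a joint passes its speed limit or range.

## Working session

There is one attempt and no reset: what is moved stays moved. The work goes in short steps, Python scripts to look and compute and a shell command to move; the robot and the scene stay as the last step left them, time stands still between calls to the robot, and variables do not carry over. Pictures are saved under pics/ and viewed, at most 10 in all, crops included, and the job is handed in when it is done.

```bash
mkdir -p pics
python3 - <<'E'
from cell import telemetry, vision
import cv2,numpy as np
s=telemetry.observe();print({k:np.round(v,3).tolist() for k,v in s.items()})
for n in("scene","top"):
    im=vision.get_image(n);cv2.imwrite(f"pics/{n}0.png",im[:,:,::-1]);c=vision.camera_info(n);print(n,c["fov_y"],c["cx"],c["cy"],np.round(c["extrinsics"],3).tolist(), c.keys())
E
```

```text
{'clock': 0.0, 'joints': [1.233, 0.435, 0.025, 1.574, -0.012, 1.134, -0.075], 'dq': [-0.001, 0.0, 0.001, -0.0, 0.002, 0.0, 0.001], 'joint_efforts': [0.0, -66.785, 0.985, -31.446, -0.06, 0.043, 0.0], 'position': [0.145, -0.607, 0.219], 'ee_rot': [-3.118, -0.368, 0.001], 'force': [0.768, -0.108, -0.018], 'ft_torque': [-0.003, 0.073, -0.001], 'gripper_force': 0.0, 'width': 1.002}
scene 54.241324705336766 328.00594447226666 241.20866661725435 [[0.618, -0.289, 0.731, -0.068], [-0.786, -0.242, 0.569, -0.425], [0.013, -0.926, -0.377, 0.465], [0.0, 0.0, 0.0, 1.0]] dict_keys(['fov_y', 'cx', 'cy', 'extrinsics'])
top 50.087209682553116 311.39815828655344 239.46063109782511 [[-0.017, -0.979, 0.201, 0.328], [-1.0, 0.016, -0.006, 0.062], [0.002, -0.201, -0.98, 1.298], [0.0, 0.0, 0.0, 1.0]] dict_keys(['fov_y', 'cx', 'cy', 'extrinsics'])
```

View pics/scene0.png

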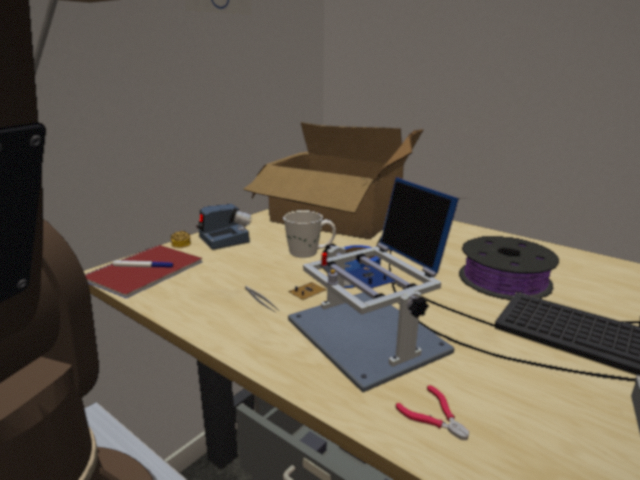

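View pics/top0.png

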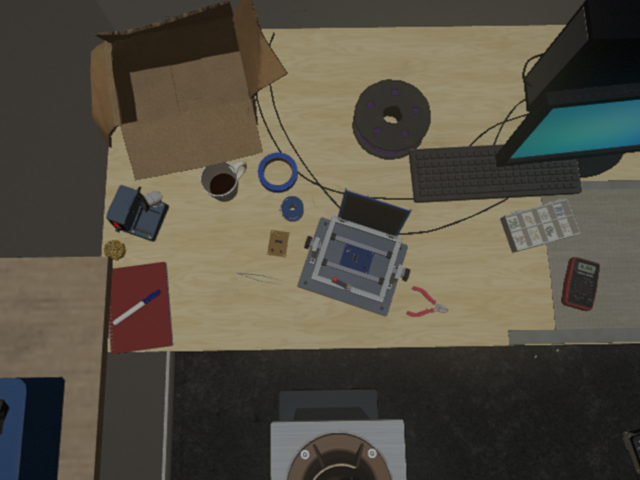

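The scene view shows the holder at about (370,300), with the cover standing at (420,220) and the red pin at (325,257). In the top view the holder is at (357,258), its knobs at (309,242) and (403,273), the cutters at (427,302), and the brown board, reel and tweezers to its left. I'll zoom in for a precise pose.

```bash
cat > h.py <<'E'
import numpy as np
from cell import vision
def ray(n,u,v):
    c=vision.camera_info(n);f=240/np.tan(np.radians(c["fov_y"]/2));E=np.array(c["extrinsics"])
    return E[:3,3],E[:3,:3]@np.array([(u-c["cx"])/f,(v-c["cy"])/f,1])
def onz(n,u,v,z):
    o,d=ray(n,u,v);return o+d*(z-o[2])/d[2]
def proj(n,p):
    c=vision.camera_info(n);f=240/np.tan(np.radians(c["fov_y"]/2));E=np.array(c["extrinsics"])
    q=E[:3,:3].T@(np.array(p)-E[:3,3]);return np.array([c["cx"]+f*q[0]/q[2],c["cy"]+f*q[1]/q[2]])
E
python3 - <<'E'
import cv2,numpy as np
from h import *
a=cv2.imread("pics/top0.png")[180:330,260:460];b=cv2.imread("pics/scene0.png")[170:395,270:470]
cv2.imwrite("pics/c1.png",cv2.resize(a,(800,600),interpolation=cv2.INTER_CUBIC))
cv2.imwrite("pics/c2.png",cv2.resize(b,(533,600),interpolation=cv2.INTER_CUBIC))
for p in[(309,242),(403,273)]:print(onz("top",*p,.12))
for p in[(299,284),(387,314)]:print(onz("top",*p,.008))
for p in[(290,320),(365,382),(452,347)]:print(onz("scene",*p,.008))
E
```

```text
[0.56399776 0.06102513 0.12      ]
[ 0.48729835 -0.15507095  0.12      ]
[0.47895014 0.08783537 0.008     ]
[ 0.4003009  -0.13041361  0.008     ]
[0.47316925 0.08205699 0.008     ]
[ 0.41580874 -0.12166562  0.008     ]
[ 0.58223485 -0.18469621  0.008     ]
```

View pics/c1.png

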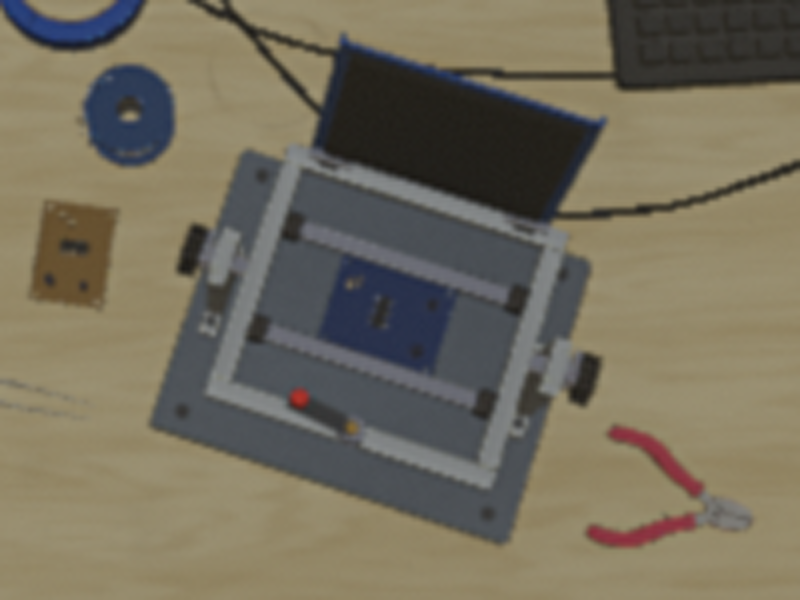

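View pics/c2.png

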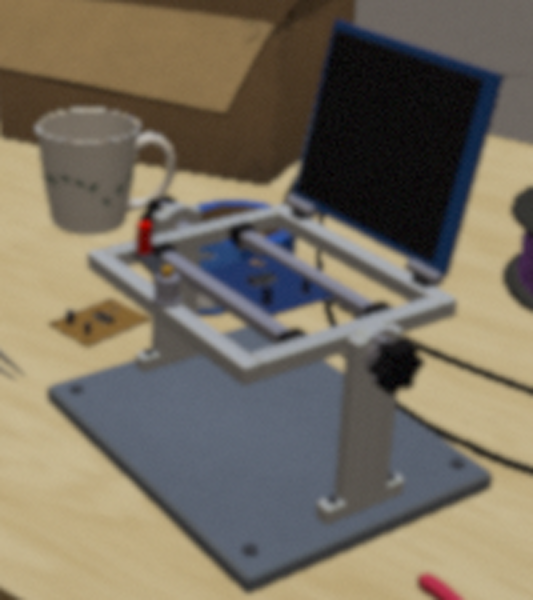

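The crops give the foot corners in the top view at (298,286.7), (386.7,315.7), (407.5,245) and (321.7,217.5), and the pin top at (335,279) there and (325,253) in the scene view. Next, a least-squares pose fit.

```bash
cat >> h.py <<'E'
def W(P,p):
    x,y,a=P[:3];c,s=np.cos(a),np.sin(a);return np.array([x+c*p[0]-s*p[1],y+s*p[0]+c*p[1],p[2]])
E
python3 - <<'E'
from h import *
from scipy.optimize import least_squares
T=[(298,286.7),(386.7,315.7),(407.5,245),(321.7,217.5)];L=[(-.095,.118),(-.095,-.118),(.095,-.118),(.095,.118)]
obs=[("top",u,(*l,.008)) for u,l in zip(T,L)]
F=[(208,392),(495,488),(565,235),(293,150)];LF=[(-.079,.086),(-.079,-.086),(.079,-.086),(.079,.086)]
obs+=[("top",(u/4+260,v/4+180),(*l,.126)) for (u,v),l in zip(F,LF)]
obs+=[("top",(335,279.2),(-.073,.034,.163)),("scene",(325.1,253.2),(-.073,.034,.163))]
S=[((50,392),(-.095,.118,.008)),((247,588),(-.095,-.118,.004)),((490,482),(.095,-.118,.008)),((88,260),(-.079,.086,.126)),((245,370),(-.079,-.086,.122)),((456,303),(.079,-.086,.126))]
obs+=[("scene",(u/2.667+270,v/2.667+170),l) for (u,v),l in S]
r=least_squares(lambda P:np.concatenate([proj(n,W(P,l))-u for n,u,l in obs]),[.52,-.04,-.3],loss="soft_l1")
P=r.x;print(P);print(np.round(np.array([proj(n,W(P,l))-u for n,u,l in obs]),1).tolist())
# cover edge angle
for n,q in[("top",[(345,38),(603,122)]),("scene",[(340,22),(500,75)])]:
    for u,v in q:
        m=(u/4+260,v/4+180) if n=="top" else (u/2.667+270,v/2.667+170)
        print(n,m,[(t,np.round(proj(n,W(P,(.0755-.1285*np.cos(t),(.073 if u<400 and n=="top" or u<400 and n=="scene" else -.073),.1335+.1285*np.sin(t)))),1).tolist()) for t in(1.75,1.95)])
E
```

```text
[ 0.52492134 -0.05118945 -0.34042231]
[[-0.5, -1.0], [0.5, 0.1], [1.2, -0.3], [-0.5, -1.2], [-0.3, -0.3], [-0.4, -0.4], [1.8, -1.6], [-0.3, -3.1], [-0.2, 1.2], [-3.8, 0.9], [-2.1, 0.9], [-0.2, 3.3], [1.8, 0.4], [-0.7, -3.3], [-0.3, 1.7], [0.9, -1.7]]
top (346.25, 189.5) [(1.75, [344.5, 192.0]), (1.95, [347.8, 182.4])]
top (410.75, 210.5) [(1.75, [411.1, 213.4]), (1.95, [413.8, 203.5])]
scene (397.4840644919385, 178.24896887889014) [(1.75, [392.7, 176.5]), (1.95, [403.1, 178.7])]
scene (457.47656542932134, 198.1214848143982) [(1.75, [454.1, 197.3]), (1.95, [464.8, 199.3])]
```

```bash
cat >> h.py <<'E'
from cell import telemetry
from scipy.spatial.transform import Rotation as R
P=np.array([.525,-.051,-.340])
def st():
    s=telemetry.observe();p=np.array(s["position"]);r=R.from_rotvec(s["ee_rot"]);t=p+r.apply([0,0,.022])-[P[0],P[1],0]
    c,n=np.cos(P[2]),np.sin(P[2])
    print("t %.2f tip local mm"%s["clock"],np.round([1e3*(c*t[0]+n*t[1]),1e3*(-n*t[0]+c*t[1]),1e3*t[2]],1),"F",np.round(s["force"],1),"w",round(float(s["width"]),2))
    return p,r
def go(*pts,yaw=None):
    "tip targets in holder frame (mm), tool down with holder yaw -> rows"
    p,r=st();g=R.from_euler("z",P[2] if yaw is None else yaw)*R.from_rotvec([np.pi,0,0])
    for q in pts:
        w=W(P,np.array(q)/1e3)+[0,0,.022];print(q,np.round(100*r.inv().apply(w-p),2),np.round((r.inv()*g).as_rotvec(degrees=True),1))
E
python3 -c "
from h import *
go((-100,-250,300),(60,-150,300),(150,0,300),(150,0,225))"
```

```text
t 0.10 tip local mm [-172.5 -651.2  196.6] F [-0.9 -0.7  0.5] w 1.0
(-100, -250, 300) [ 27.89 -29.75 -10.3 ] [-0.1  0.  32.9]
(60, -150, 300) [ 46.76 -29.45 -10.3 ] [-0.1  0.  32.9]
(150, 0, 300) [ 62.46 -37.14 -10.29] [-0.1  0.  32.9]
(150, 0, 225) [ 62.47 -37.13  -2.79] [-0.1  0.  32.9]
```

```bash
python3 -m creep '0 5.6 -6 -2.1 0 0 7; 0 11.2 -12 -4.2 0 0 14; 0 16.7 -18 -6.3 0 0 20; 0 22 -24 -8.4 0 0 27; 0 27.9 -29.8 -10.3 0 0 33'; python3 -c "
from h import *
go((-100,-250,300),(60,-150,300),(150,0,300),(150,0,230))"
```

```text
clock: 0.72
position: [0.2948, -0.3422, 0.2969]
ee_rot: [3.095, -0.539, -0.0]
force: [1.7, -0.4, 0.0]
width: 0.508
gripper_force: 0.0
t 0.72 tip local mm [-119.9 -351.3  274.9] F [ 1.7 -0.4  0. ] w 0.51
(-100, -250, 300) [  1.94 -10.14  -2.51] [ 0.   0.  -0.3]
(60, -150, 300) [ 17.89 -20.22  -2.51] [ 0.   0.  -0.3]
(150, 0, 300) [ 26.82 -35.27  -2.52] [ 0.   0.  -0.3]
(150, 0, 230) [ 26.82 -35.27   4.48] [ 0.   0.  -0.3]
```

```bash
python3 -m creep '0 5 -5 -2.5 0 0 0; 0 9 -9 -2.5 0 0 0; 0 13.5 -13.5 -2.5 0 0 0; 0 18 -18 -2.5 0 0 0; 0 21.5 -22 -2.5 0 0 0'; python3 -c "
from h import *
go((150,0,300),(150,0,230))"
```

```text
clock: 1.35
position: [0.5719, -0.2081, 0.3211]
ee_rot: [3.096, -0.534, -0.001]
force: [-0.8, -0.9, -0.7]
width: 0.01
gripper_force: 0.0
t 1.35 tip local mm [  96.6 -132.4  299.1] F [-0.8 -0.9 -0.7] w 0.01
(150, 0, 300) [  5.31 -13.25  -0.1 ] [ 0.   0.  -0.1]
(150, 0, 230) [  5.32 -13.25   6.9 ] [ 0.   0.  -0.1]
```

```bash
python3 -m creep '0 3 -4.5 0 0 0 0; 0 5.3 -9 0 0 0 0; 0 5.3 -13.2 0 0 0 0; 0 5.3 -13.2 3.5 0 0 0; 0 5.3 -13.2 7 0 0 0'; python3 -m creep '0 0 0 0 0 0 0; 0 0 0 0 0 0 0';python3 -c "
from h import *
go((150,0,230))"
```

```text
clock: 1.98
position: [0.6647, -0.1013, 0.2502]
ee_rot: [3.096, -0.531, -0.0]
force: [-0.1, -0.7, 0.1]
width: 0.006
gripper_force: 0.0
clock: 2.22
position: [0.6651, -0.1023, 0.2528]
ee_rot: [-3.096, 0.534, -0.002]
force: [0.5, 0.4, 0.5]
width: 0.001
gripper_force: 0.0
t 2.23 tip local mm [149.2  -1.7 230.8] F [0.5 0.4 0.5] w 0.0
(150, 0, 230) [ 0.08 -0.17  0.08] [-0.  -0.1 -0.1]
```

```bash
python3 -m creep '0 -2 0 0 0 0 0; 0 -4 0 0 0 0 0; 0 -5.5 0 0 0 0 0; 0 -7 0 0 0 0 0; 0 -8.5 0 0 0 0 0'; python3 -m creep '0 -1.5 0 0 0 0 0; 0 -3 0 0 0 0 0; 0 -3 0 0 0 0 0; 0 -3 0 0 0 0 0; 0 -3 0 0 0 0 0'; python3 -c "
from h import *
import cv2
go((-30,0,200))
cv2.imwrite('pics/s1.png',cv2.resize(vision.get_image('scene')[150:400,250:500,::-1],(600,600)))"
```

```text
clock: 2.85
position: [0.5843, -0.0735, 0.2525]
ee_rot: [-3.096, 0.534, -0.003]
force: [0.5, -0.2, 0.5]
width: 0.005
gripper_force: 0.0
clock: 3.48
position: [0.5566, -0.0639, 0.2514]
ee_rot: [3.096, -0.534, 0.0]
force: [0.4, -0.6, -0.5]
width: 0.007
gripper_force: 0.0
t 3.48 tip local mm [ 34.1  -1.6 229.4] F [ 0.4 -0.6 -0.5] w 0.01
(-30, 0, 200) [-6.41 -0.15  2.94] [ 0.  -0.  -0.1]
```

View pics/s1.png

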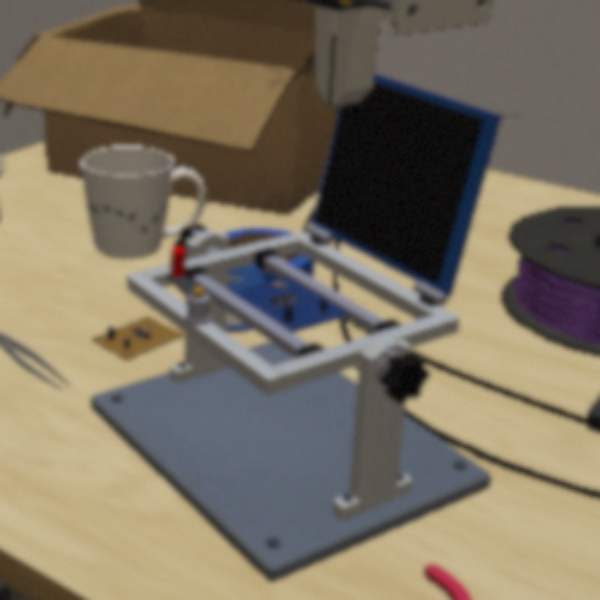

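The picture shows the cover still leaning back, its corner at about (498,118) in the crop, with the fingertip at (345,100) in front of it. I'll check the geometry.

Run:
```python
from h import *
import cv2
for q in[(.034,-.002,.229),(.034,.018,.229),(.15,0,.23)]:print(q,(proj("scene",W(P,q))-[250,150])*2.4, proj("top",W(P,q)))
for t in(1.6,1.7,1.8,1.9,1.95):
  print(t,[((proj("scene",W(P,(.0755-.1285*np.cos(t),y,.1335+.1285*np.sin(t))))-[250,150])*2.4).round(0) for y in(.073,-.073)])
im=vision.get_image("top");cv2.imwrite("pics/t1.png",cv2.resize(im[150:330,240:480,::-1],(800,600)))
```

```text
(0.034, -0.002, 0.229) [336.56600943 145.08951904] [367.74622367 234.49327137]
(0.034, 0.018, 0.229) [317.83508005 137.06512825] [358.78836016 231.57958974]
(0.15, 0, 0.23) [460.2823082  117.42448887] [382.74185228 184.59659764]
1.6 [array([322.,  64.]), array([468., 115.])]
1.7 [array([336.,  63.]), array([483., 113.])]
1.8 [array([349.,  64.]), array([496., 114.])]
1.9 [array([361.,  67.]), array([509., 116.])]
1.95 [array([367.,  69.]), array([515., 118.])]
```

View pics/t1.png

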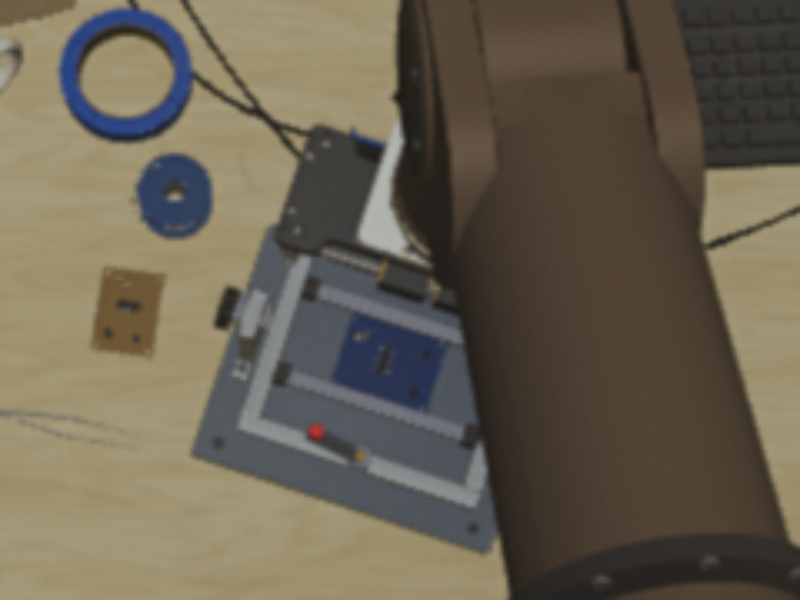

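The scene view puts the fingertip at about (345,102), but the projection gives (336,145), so the real tip is higher than I assumed. I'll check `tip_reach`.

Run:
```python
from h import *
from cell import arm
import cv2
print([a for a in dir(arm) if a[0]!="_"],arm.tip_reach)
for z in(.23,.24,.25,.26,.27):print(z,[((proj("scene",W(P,(x,y,z)))-[250,150])*2.4).round(0) for x in (.0245,.0435) for y in(.017,-.021)])
im=vision.get_image("scene")[100:250,300:500,::-1];cv2.imwrite("pics/s2.png",cv2.resize(im,(800,600),interpolation=cv2.INTER_CUBIC))
```

```text
['PlanningError', 'tip_reach'] 0.022
0.23 [array([308., 138.]), array([344., 154.]), array([330., 134.]), array([366., 149.])]
0.24 [array([309., 124.]), array([345., 139.]), array([331., 120.]), array([367., 135.])]
0.25 [array([309., 110.]), array([346., 124.]), array([332., 106.]), array([369., 120.])]
0.26 [array([310.,  95.]), array([347., 109.]), array([332.,  91.]), array([370., 105.])]
0.27 [array([311.,  81.]), array([348.,  94.]), array([333.,  77.]), array([371.,  90.])]
```

View pics/s2.png

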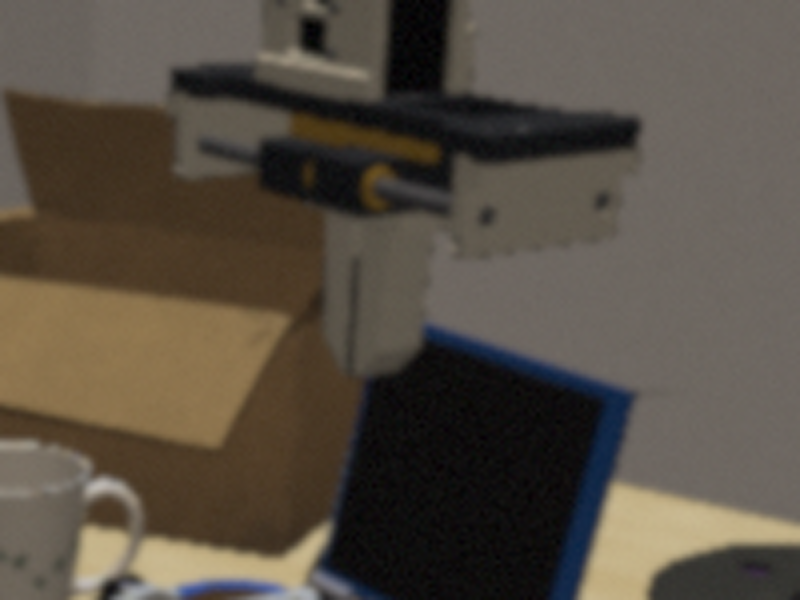

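Run:
```python
from h import *
st()
for z in(.25,.26,.273,.295,.31,.323):print(z,[((proj("scene",W(P,(x,y,z)))-[300,100])*4).round(0).tolist() for x,y in((-.0035,.093),(-.0035,-.097),(.0715,-.097))])
c=vision.camera_info("wrist");print(np.round(c["extrinsics"],3),c["fov_y"],c["cx"],c["cy"])
```

```text
t 3.62 tip local mm [ 33.9  -1.6 229.3] F [-0.6  0.8  1. ] w 0.0
0.25 [[153.0, 348.0], [455.0, 476.0], [609.0, 442.0]]
0.26 [[154.0, 325.0], [458.0, 449.0], [613.0, 416.0]]
0.273 [[154.0, 295.0], [461.0, 413.0], [617.0, 382.0]]
0.295 [[155.0, 243.0], [466.0, 351.0], [624.0, 322.0]]
0.31 [[156.0, 207.0], [470.0, 307.0], [628.0, 281.0]]
0.323 [[157.0, 176.0], [473.0, 269.0], [633.0, 245.0]]
[[-0.336 -0.904 -0.265  0.627]
 [-0.942  0.322  0.093 -0.089]
 [ 0.001  0.281 -0.96   0.417]
 [ 0.     0.     0.     1.   ]] 65.85680364703202 320.89983710868864 241.12955945507045
```

Run:
```python
from h import *
for z in(.30,.34):print(z,[proj("top",W(P,(x,.093,z))).round(1).tolist() for x in(-.0035,.0715)])
```

```text
0.3 [[320.5, 229.6], [332.2, 195.3]]
0.34 [[321.0, 225.0], [333.1, 189.4]]
```

The gripper's body corners also sit about 29 mm higher than reported, so the tool really is that much higher than its reading. I'll apply that offset and redo the push.

```bash
sed -i 's/0,0,\.022\]/0,0,TR]/g; s/^P=np/TR=-.007\nP=np/' h.py; sed -i 's/r.apply(\[0,0,TR\])/r.apply([0,0,TR])/; s/+\[0,0,TR\];print/+[0,0,TR];print/' h.py
python3 -m creep '0 0 0 -4 0 0 0; 0 4 0 -4 0 0 0; 0 8 0 -4 0 0 0; 0 12 0 -4 0 0 0; 0 12 0 -4 0 0 0' ; python3 -m creep '0 0 0 4 0 0 0; 0 0 0 6.8 0 0 0; 0 0 0 6.8 0 0 0'; python3 -c "
from h import *
go((150,0,230))"
```

```text
clock: 4.25
position: [0.6709, -0.1052, 0.2897]
ee_rot: [3.095, -0.536, -0.002]
force: [-0.3, 0.9, 0.1]
width: 0.006
gripper_force: 0.0
clock: 4.62
position: [0.6674, -0.1035, 0.2214]
ee_rot: [3.096, -0.533, -0.007]
force: [0.3, 0.3, -0.1]
width: 0.004
gripper_force: 0.0
t 4.62 tip local mm [151.8  -2.  228.4] F [ 0.3  0.3 -0.1] w 0.0
(150, 0, 230) [-0.17 -0.2  -0.16] [ 0.1  0.3 -0. ]
```

```bash
python3 -m creep '0 -2 0 0 0 0 0; 0 -4 0 0 0 0 0; 0 -5.5 0 0 0 0 0; 0 -7 0 0 0 0 0; 0 -8.5 0 0 0 0 0'; python3 -m creep '0 -1.5 0 0 0 0 0; 0 -3 0 0 0 0 0; 0 -3.5 0 0 0 0 0; 0 -3.5 0 0 0 0 0; 0 -3.5 0 0 0 0 0'; python3 -c "
from h import *
import cv2
go((-20,0,190))
cv2.imwrite('pics/s3.png',cv2.resize(vision.get_image('scene')[150:400,250:500,::-1],(500,500)))"
```

```text
clock: 5.25
position: [0.5893, -0.0751, 0.2253]
ee_rot: [-3.096, 0.533, -0.004]
force: [0.9, -0.9, -0.2]
width: 0.004
gripper_force: 0.2
clock: 5.88
position: [0.5566, -0.0639, 0.2234]
ee_rot: [3.096, -0.534, 0.0]
force: [0.2, -0.9, -0.4]
width: 0.004
gripper_force: 0.0
t 5.88 tip local mm [ 34.1  -1.6 230.4] F [ 0.2 -0.9 -0.4] w 0.0
(-20, 0, 190) [-5.41 -0.15  4.04] [ 0.  -0.  -0.1]
```

View pics/s3.png

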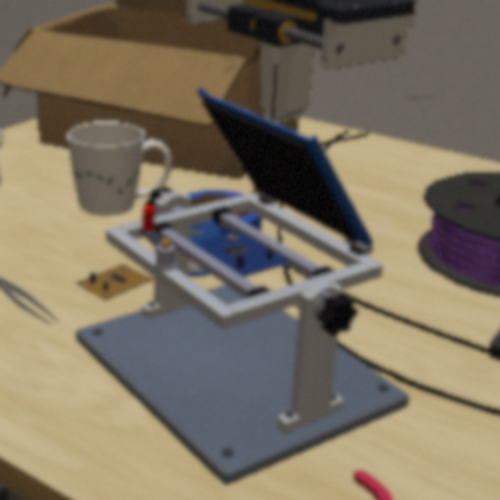

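The cover is now past upright and sinking, its free edge at (200,92)–(320,140). I'll follow it down and press.

```bash
python3 -m creep '0 -1.5 0 1 0 0 0; 0 -3 0 2 0 0 0; 0 -4.5 0 4 0 0 0; 0 -5.4 0 6 0 0 0; 0 -5.4 0 8 0 0 0'; python3 -m creep '0 0 0 0.4 0 0 0; 0 0 0 0.8 0 0 0; 0 0 0 1.0 0 0 0; 0 0 0 1.2 0 0 0';python3 -c "
from h import *
go((-20,0,137))"
```

```text
clock: 6.55
position: [0.5051, -0.0455, 0.1429]
ee_rot: [3.096, -0.533, -0.0]
force: [0.3, -0.2, -0.3]
width: 0.005
gripper_force: 0.0
clock: 7.05
position: [0.5058, -0.0456, 0.1318]
ee_rot: [-3.096, 0.533, -0.001]
force: [0.5, -0.0, 0.5]
width: 0.006
gripper_force: 0.0
t 7.05 tip local mm [-19.9  -1.3 138.8] F [ 0.5 -0.   0.5] w 0.01
(-20, 0, 137) [-0.01 -0.13  0.18] [-0.  -0.  -0.1]
```

```bash
python3 -m creep '0 0 0 0.2 0 0 0; 0 0 0 0.3 0 0 0; 0 0 0 0.3 0 0 0; 0 0 0 0.3 0 0 0';python3 -m creep '0 0 0 0.1 0 0 0; 0 0 0 0.2 0 0 0; 0 0 0 0.2 0 0 0'; python3 -c "
from h import *
go((-20,0,137))
import cv2
cv2.imwrite('pics/s4.png',cv2.resize(vision.get_image('scene')[150:400,250:500,::-1],(500,500)))"
```

```text
clock: 7.55
position: [0.5056, -0.0456, 0.1293]
ee_rot: [3.096, -0.533, 0.001]
force: [-2.4, 0.1, 9.0]
width: 0.006
gripper_force: 4.2
clock: 7.92
position: [0.5057, -0.0456, 0.1288]
ee_rot: [3.096, -0.534, 0.003]
force: [-9.4, 0.2, 27.2]
width: 0.007
gripper_force: 14.0
t 7.92 tip local mm [-20.   -1.4 135.8] F [-9.4  0.2 27.2] w 0.01
(-20, 0, 137) [-0.   -0.14 -0.12] [ 0.  -0.1 -0.1]
```

View pics/s4.png

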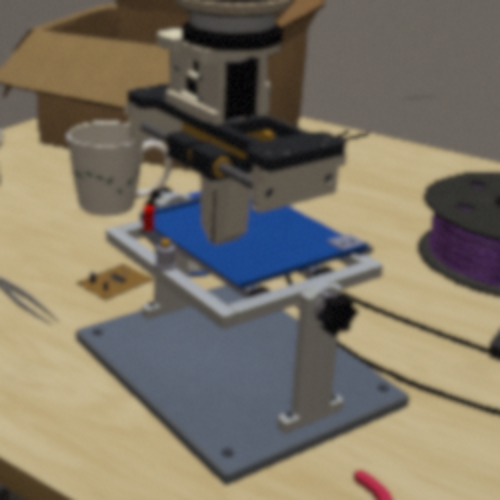

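The cover lies flat and shut, and contact at 136 mm confirms the z offset. Next is the catch pin, with the first stroke toward +x.

```bash
python3 -m creep '0 0 0 -2 0 0 0; 0 0 0 -4.5 0 0 0; 0 -4.5 -1 -4.5 0 0 0; 0 -9 -2.1 -4.5 0 0 0; 0 -9 -2.1 -4.5 0 0 0'; python3 -m creep '0 0 0 2 0 0 0; 0 0 0 3.2 0 0 0; 0 0 0 3.2 0 0 0'; python3 -c "
from h import *
go((-85,20,149),(-55,20,149))"
```

```text
clock: 8.6
position: [0.425, 0.0058, 0.1716]
ee_rot: [3.096, -0.528, -0.001]
force: [0.7, -0.8, 0.7]
width: 0.002
gripper_force: 0.0
clock: 8.98
position: [0.4273, 0.004, 0.1387]
ee_rot: [3.095, -0.534, -0.003]
force: [-0.3, -0.2, -0.2]
width: 0.003
gripper_force: 0.0
t 8.97 tip local mm [-110.5   19.2  145.7] F [-0.3 -0.2 -0.2] w 0.0
(-85, 20, 149) [ 2.55 -0.08 -0.33] [ 0.   0.1 -0.1]
(-55, 20, 149) [ 5.55 -0.09 -0.34] [ 0.   0.1 -0.1]
```

```bash
python3 -m creep '0 1 0 -0.4 0 0 0; 0 2 0 -0.4 0 0 0; 0 3 0 -0.4 0 0 0; 0 4 0 -0.4 0 0 0; 0 4.8 0 -0.4 0 0 0'; python3 -m creep '0 0.7 0 0 0 0 0; 0 0.7 0 0 0 0 0'; python3 -c "
from h import *
go((-80,60,149),(-40,60,149),(-40,24,149))"
```

```text
clock: 9.6
position: [0.4725, -0.0124, 0.1431]
ee_rot: [3.095, -0.534, -0.003]
force: [-6.2, -1.1, -0.2]
width: 0.005
gripper_force: 2.5
clock: 9.85
position: [0.4774, -0.0149, 0.1428]
ee_rot: [3.094, -0.534, -0.007]
force: [-9.3, -2.5, 4.8]
width: 0.004
gripper_force: 5.4
t 9.85 tip local mm [-56.9  18.2 149.8] F [-9.3 -2.5  4.8] w 0.0
(-80, 60, 149) [-2.31 -4.18  0.08] [ 0.1  0.2 -0.1]
(-40, 60, 149) [ 1.69 -4.19  0.06] [ 0.1  0.2 -0.1]
(-40, 24, 149) [ 1.69 -0.59  0.07] [ 0.1  0.2 -0.1]
```

```bash
python3 -m creep '0 -2.5 0 0 0 0 0; 0 -2.5 -4.5 0 0 0 0; 0 1.7 -4.5 0 0 0 0; 0 1.7 -4.5 0 0 0 0'; python3 -m creep '0 0 1 0 0 0 0; 0 0 2 0 0 0 0; 0 0 2.7 0 0 0 0; 0 0 3.4 0 0 0 0; 0 0 3.4 0 0 0 0'; python3 -c "
from h import *
go((-40,24,149),(-40,22,149))"
```

```text
clock: 10.35
position: [0.5138, 0.0222, 0.1437]
ee_rot: [-3.095, 0.535, -0.005]
force: [-0.7, -0.1, -0.6]
width: 0.002
gripper_force: 0.0
clock: 10.98
position: [0.4991, -0.0101, 0.1438]
ee_rot: [3.096, -0.535, 0.001]
force: [0.1, -0.8, 1.0]
width: 0.003
gripper_force: 0.2
t 10.97 tip local mm [-38.1  29.9 150.8] F [ 0.1 -0.8  1. ] w 0.0
(-40, 24, 149) [-0.19  0.59  0.18] [ 0.  -0.  -0.1]
(-40, 22, 149) [-0.19  0.79  0.18] [ 0.  -0.  -0.1]
```

```bash
python3 -m creep '0 0 0.2 0 0 0 0; 0 0 0.4 0 0 0 0; 0 0 0.6 0 0 0 0; 0 0 0.6 0 0 0 0'; python3 -m creep '0 0 0.15 0 0 0 0; 0 0 0.15 0 0 0 0'; python3 -c "
from h import *
go((-40,60,170))"
```

```text
clock: 11.48
position: [0.497, -0.0152, 0.1435]
ee_rot: [3.096, -0.534, -0.0]
force: [1.6, 0.4, 1.1]
width: 0.004
gripper_force: 0.5
clock: 11.72
position: [0.4965, -0.0166, 0.1435]
ee_rot: [3.096, -0.534, -0.0]
force: [0.3, 0.5, 1.2]
width: 0.009
gripper_force: 0.5
t 11.72 tip local mm [-38.3  22.9 150.5] F [0.3 0.5 1.2] w 0.01
(-40, 60, 170) [-0.17 -3.71 -1.96] [ 0.   0.  -0.1]
```

```bash
python3 -m creep '0 0 0.1 0 0 0 0; 0 0 0.2 0 0 0 0; 0 0 0.2 0 0 0 0'; python3 -m creep '0 0 -1 0 0 0 0; 0 0 -4 0 0 0 0; 0 0 -4 -4 0 0 0; 0 0 -4 -6 0 0 0'; python3 -c "
from h import *
st()
im=vision.get_image('top')
import cv2
cv2.imwrite('pics/t2.png',cv2.resize(im[180:330,260:460,::-1],(800,600)))
h=cv2.inRange(cv2.cvtColor(im,cv2.COLOR_RGB2HSV),(0,150,90),(8,255,255));h[:, :310]=0;h[:,400:]=0
h[:200]=0;h[320:]=0
ys,xs=np.nonzero(h);print(len(xs),xs.mean(),ys.mean())
print([ (f,proj('top',W(P,(-.073+.034*np.sin(f),.034*np.cos(f),.16))).round(1)) for f in(1.0,1.3,1.57)])
"
```

```text
clock: 12.1
position: [0.4961, -0.0181, 0.1436]
ee_rot: [-3.096, 0.533, -0.0]
force: [1.7, 2.2, 1.3]
width: 0.004
gripper_force: 1.2
clock: 12.6
position: [0.5096, 0.0203, 0.2048]
ee_rot: [3.096, -0.532, 0.001]
force: [-0.1, 0.3, -0.7]
width: 0.004
gripper_force: 0.0
t 12.60 tip local mm [-38.3  62.1 211.8] F [-0.1  0.3 -0.7] w 0.0
0 nan nan
[(1.0, array([345.3, 270.7])), (1.3, array([349.8, 270.2])), (1.57, array([353.8, 271. ]))]<string>:9: RuntimeWarning: Mean of empty slice.
  ret = ret.dtype.type(ret / rcount)
```

View pics/t2.png

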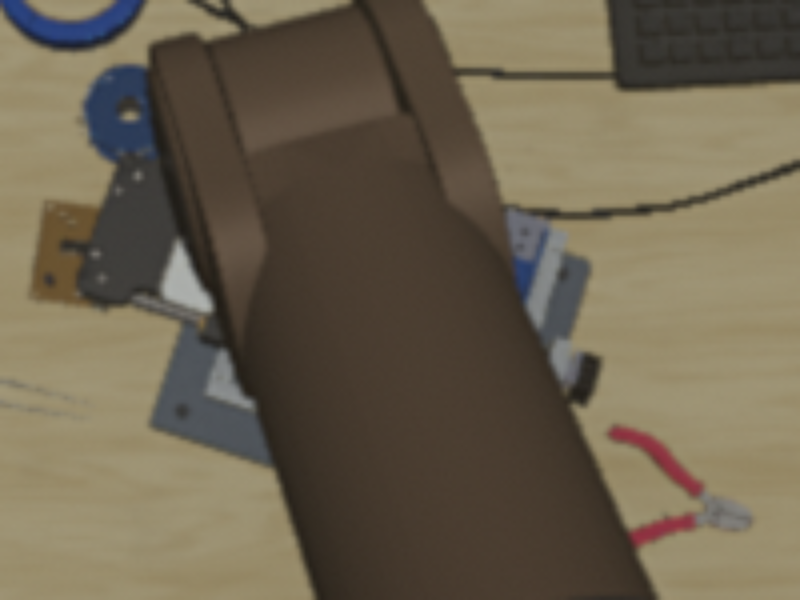

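The arm hides the catch in the top view, and that was my last picture. From here I measure numerically, starting with the red pin in the scene camera.

```bash
cat >> h.py <<'E'
import cv2
def red(box=(300,200,420,300),sat=140,val=60):
    im=vision.get_image("scene");hs=cv2.cvtColor(im,cv2.COLOR_RGB2HSV)
    m=cv2.inRange(hs,(0,sat,val),(8,255,255))|cv2.inRange(hs,(172,sat,val),(180,255,255))
    k=np.zeros_like(m);k[box[1]:box[3],box[0]:box[2]]=1;m=m*k
    ys,xs=np.nonzero(m);print("red",len(xs),(xs.mean().round(1),ys.mean().round(1),xs.min(),xs.max(),ys.min(),ys.max()) if len(xs) else "")
    return im
E
python3 -c "
from h import *
red()
for f in (0,1.0,1.3,1.45,1.57):print(f,proj('scene',W(P,(-.073+.034*np.sin(f),.034*np.cos(f),.153))).round(1))
go((70,0,200),(70,0,138))
"
```

```text
red 47 (np.float64(350.5), np.float64(262.6), np.int64(349), np.int64(352), np.int64(257), np.int64(268))
0 [321.2 259.8]
1.0 [341.4 259.5]
1.3 [346.8 261. ]
1.45 [349.1 262. ]
1.57 [350.7 262.9]
t 12.70 tip local mm [-37.5  62.  212.3] F [ 0.1 -0.4 -0.6] w 0.01
(70, 0, 200) [10.75  6.2   1.26] [-0.1 -0.2 -0. ]
(70, 0, 138) [10.73  6.2   7.46] [-0.1 -0.2 -0. ]
```

```bash
python3 -c "
from h import *
im=cv2.imread('pics/scene0.png')[:,:,::-1]
vision.get_image=lambda n:im
red()
for d in(0,-.003):
  Q=P+[0,0,0]
  print([proj('scene',W(P,(-.073+.034*np.sin(f),d+.034*np.cos(f),.153))).round(1).tolist() for f in (0,1.3,1.57)])
"
```

```text
red 60 (np.float64(323.9), np.float64(258.1), np.int64(322), np.int64(326), np.int64(252), np.int64(265))
[[321.2, 259.8], [346.8, 261.0], [350.7, 262.9]]
[[322.2, 260.5], [347.8, 261.7], [351.7, 263.6]]
```

```bash
python3 -m creep '0 0 0 4 0 0 0; 0 0 0 6.2 0 0 0; 0 0 2 6.2 0 0 0; 0 0 3.6 6.2 0 0 0; 0 0 3.9 6.2 0 0 0'; python3 -m creep '0 0 0.15 0 0 0 0; 0 0 0.3 0 0 0 0; 0 0 0.3 0 0 0 0'; python3 -c "
from h import *
st();red()
"
```

```text
clock: 13.32
position: [0.496, -0.0167, 0.1411]
ee_rot: [-3.094, 0.534, 0.001]
force: [1.7, 7.9, -4.3]
width: 0.007
gripper_force: 3.5
clock: 13.7
position: [0.496, -0.0172, 0.1415]
ee_rot: [-3.093, 0.53, -0.002]
force: [2.9, 10.5, -4.7]
width: 0.005
gripper_force: 5.1
t 13.70 tip local mm [-38.6  22.2 148.5] F [ 2.9 10.5 -4.7] w 0.0
red 52 (np.float64(350.8), np.float64(261.0), np.int64(348), np.int64(353), np.int64(255), np.int64(268))
```

The catch is firmly at its stop. Next, back off and push the rear rail down.

```bash
python3 -m creep '0 0 -2 0 0 0 0; 0 0 -3 -3 0 0 0; 0 0 -3 -6 0 0 0; 0 5.5 -1 -6 0 0 0; 0 10.8 1.8 -6 0 0 0'; python3 -m creep '0 0 0 0 0 0 0; 0 0 0 3 0 0 0; 0 0 0 5.5 0 0 0; 0 0 0 5.5 0 0 0'; python3 -c "
from h import *
red((300,150,480,320))
go((70,0,145),(70,0,82))
"
```

```text
clock: 14.38
position: [0.5926, -0.0734, 0.2026]
ee_rot: [-3.096, 0.53, -0.004]
force: [0.9, 0.5, -0.2]
width: 0.002
gripper_force: 0.0
clock: 14.88
position: [0.5892, -0.0728, 0.1448]
ee_rot: [3.096, -0.533, -0.006]
force: [-0.2, 0.7, 0.9]
width: 0.003
gripper_force: 0.0
red 41 (np.float64(350.9), np.float64(262.2), np.int64(349), np.int64(353), np.int64(256), np.int64(268))
t 14.93 tip local mm [ 68.9   1.2 153.3] F [0.7 0.  0.8] w 0.0
(70, 0, 145) [0.12 0.12 0.83] [ 0.   0.1 -0. ]
(70, 0, 82) [0.13 0.12 7.13] [ 0.   0.1 -0. ]
```

```bash
python3 -m creep '0 0.1 0 0.8 0 0 0; 0 0.1 0 1.4 0 0 0; 0 0.1 0 2 0 0 0; 0 0.1 0 2.6 0 0 0; 0 0.1 0 3.2 0 0 0'; python3 -c "
from h import *
st();red((300,150,480,320))
def pin(t):
  X,h=-.039,.033;return proj('scene',W(P,(X*np.cos(t)+h*np.sin(t),0,.12-X*np.sin(t)+h*np.cos(t)))).round(1).tolist()
for t in (0,.2,.4,.6,.8,1,1.2):print(t,pin(t))
"
```

```text
clock: 15.55
position: [0.5935, -0.0742, 0.1149]
ee_rot: [-3.096, 0.534, -0.005]
force: [4.7, -1.7, 4.7]
width: 0.004
gripper_force: 2.6
t 15.55 tip local mm [ 72.2   1.  121.9] F [ 4.7 -1.7  4.7] w 0.0
red 44 (np.float64(354.9), np.float64(256.2), np.int64(352), np.int64(358), np.int64(251), np.int64(262))
0 [350.7, 262.9]
0.2 [354.6, 257.8]
0.4 [359.1, 253.6]
0.6 [364.0, 250.3]
0.8 [369.1, 248.0]
1 [374.1, 247.0]
1.2 [378.9, 247.1]
```

Turning as planned, at about 0.24 rad. I'll continue.

```bash
python3 -m creep '0 0 0 0.8 0 0 0; 0 -0.1 0 1.6 0 0 0; 0 -0.2 0 2.4 0 0 0; 0 -0.3 0 3.2 0 0 0; 0 -0.4 0 3.9 0 0 0'; python3 -c "
from h import *
st();red((300,150,480,320))
"
```

```text
clock: 16.23
position: [0.5876, -0.0722, 0.0747]
ee_rot: [3.096, -0.533, -0.001]
force: [1.1, -0.8, 4.8]
width: 0.004
gripper_force: 1.5
t 16.23 tip local mm [66.1  0.9 81.7] F [ 1.1 -0.8  4.8] w 0.0
red 77 (np.float64(370.0), np.float64(247.0), np.int64(364), np.int64(375), np.int64(241), np.int64(253))
```

```bash
python3 -m creep '0 0.6 0 -4 0 0 0; 0 0.6 0 -9 0 0 0; 0 -1 0 -14.5 0 0 0; 0 -6.5 0 -15 0 0 0; 0 -12 0 -15 0 0 0'; python3 -m creep '0 -5 0 0 0 0 0; 0 -5 0 0 0 0 0; 0 -5 0 3.5 0 0 0; 0 -5 0 7 0 0 0; 0 -5 0 7 0 0 0'; python3 -c "
from h import *
red((300,150,480,320))
def tip(t):
  f=lambda a,h:(a*np.cos(t)+h*np.sin(t),120-a*np.sin(t)+h*np.cos(t))
  c=f(-79,-6) if t<1.57 else f(-74,-6); z=f(-70,-6)[1] if t<1.57 else f(-74,-6)[1]
  return (round(c[0]-9.5,1),0,round(z,1))
ts=[.8,1,1.2,1.4,1.57,1.8,2.0,2.2,2.4,2.6,2.8,3.0,3.14];go(*[tip(t) for t in ts])
"
```

```text
clock: 16.9
position: [0.4736, -0.0316, 0.2257]
ee_rot: [-3.096, 0.534, -0.0]
force: [-0.6, 1.5, 0.5]
width: 0.007
gripper_force: 0.0
clock: 17.52
position: [0.4264, -0.0158, 0.1535]
ee_rot: [3.095, -0.533, -0.008]
force: [0.2, -0.1, -0.4]
width: 0.004
gripper_force: 0.0
red 68 (np.float64(369.7), np.float64(247.5), np.int64(364), np.int64(375), np.int64(242), np.int64(253))
t 17.57 tip local mm [-103.6    0.9  162. ] F [-0.1 -0.2 -0.6] w 0.01
(np.float64(-68.8), 0, np.float64(166.0)) [ 3.48  0.08 -0.41] [ 0.   0.2 -0.1]
(np.float64(-57.2), 0, np.float64(175.7)) [ 4.64  0.08 -1.38] [ 0.   0.2 -0.1]
(np.float64(-43.7), 0, np.float64(183.1)) [ 5.99  0.08 -2.12] [ 0.   0.2 -0.1]
(np.float64(-28.8), 0, np.float64(188.0)) [ 7.48  0.08 -2.62] [ 0.   0.2 -0.1]
(np.float64(-15.6), 0, np.float64(194.0)) [ 8.8   0.08 -3.22] [ 0.   0.2 -0.1]
(np.float64(1.5), 0, np.float64(193.4)) [10.51  0.08 -3.17] [ 0.   0.2 -0.1]
(np.float64(15.8), 0, np.float64(189.8)) [11.94  0.07 -2.81] [ 0.   0.2 -0.1]
(np.float64(29.2), 0, np.float64(183.4)) [13.28  0.07 -2.17] [ 0.   0.2 -0.1]
(np.float64(41.0), 0, np.float64(174.4)) [14.46  0.07 -1.28] [ 0.   0.2 -0.1]
(np.float64(50.8), 0, np.float64(163.3)) [15.44  0.07 -0.17] [ 0.   0.2 -0.1]
(np.float64(58.2), 0, np.float64(150.4)) [16.19  0.07  1.12] [ 0.   0.2 -0.1]
(np.float64(62.9), 0, np.float64(136.4)) [16.66  0.06  2.52] [ 0.   0.2 -0.1]
(np.float64(64.5), 0, np.float64(126.1)) [16.82  0.06  3.55] [ 0.   0.2 -0.1]
```

```bash
python3 -m creep '0 2.5 0 -0.4 0 0 0; 0 3.5 0 -0.5 0 0 0; 0 4.6 0 -1.2 0 0 0; 0 6 0 -2 0 0 0; 0 7.4 0 -2.4 0 0 0'; python3 -c "
from h import *
red((300,150,480,320))
go((-15.6,0,190),(1.5,0,190),(15.8,0,188),(29,0,183),(41,0,174))"
```

```text
clock: 18.2
position: [0.4975, -0.0398, 0.1806]
ee_rot: [-3.096, 0.533, 0.001]
force: [-4.5, 1.5, 2.1]
width: -0.003
gripper_force: 1.9
red 0 
t 18.25 tip local mm [-27.2   1.4 188. ] F [0.7 0.4 2.9] w 0.0
(-15.6, 0, 190) [ 1.16  0.13 -0.2 ] [-0.  -0.1 -0.1]
(1.5, 0, 190) [ 2.87  0.13 -0.2 ] [-0.  -0.1 -0.1]
(15.8, 0, 188) [4.3  0.13 0.  ] [-0.  -0.1 -0.1]
(29, 0, 183) [5.62 0.13 0.51] [-0.  -0.1 -0.1]
(41, 0, 174) [6.82 0.13 1.41] [-0.  -0.1 -0.1]
```

```bash
python3 -m creep '0 1.2 0 -0.2 0 0 0; 0 2.9 0 -0.2 0 0 0; 0 4.3 0 0 0 0 0; 0 5.6 0 0.5 0 0 0; 0 6.8 0 1.4 0 0 0';  python3 -c "
from h import *
go((41,0,174),(50.8,0,163.3),(58,0,150),(63,0,136),(64.5,0,127))"
```

```text
clock: 18.88
position: [0.5626, -0.0635, 0.1649]
ee_rot: [3.096, -0.534, -0.0]
force: [-4.5, 0.6, 1.0]
width: 0.006
gripper_force: 1.6
t 18.88 tip local mm [ 39.6   0.8 171.9] F [-4.5  0.6  1. ] w 0.01
(41, 0, 174) [ 0.14  0.08 -0.21] [ 0.   0.  -0.1]
(50.8, 0, 163.3) [1.12 0.07 0.86] [ 0.   0.  -0.1]
(58, 0, 150) [1.84 0.07 2.19] [ 0.   0.  -0.1]
(63, 0, 136) [2.34 0.07 3.59] [ 0.   0.  -0.1]
(64.5, 0, 127) [2.49 0.07 4.49] [ 0.   0.  -0.1]
```

```bash
python3 -m creep '0 0.7 0 0.2 0 0 0; 0 1.3 0 0.9 0 0 0; 0 2 0 2.1 0 0 0; 0 2.4 0 3.5 0 0 0; 0 2.5 0 4.0 0 0 0';  python3 -c "
from h import *
go((64.5,0,126))"
```

```text
clock: 19.5
position: [0.5863, -0.0718, 0.1247]
ee_rot: [3.096, -0.534, 0.002]
force: [0.9, -1.3, 3.3]
width: 0.004
gripper_force: 1.6
t 19.50 tip local mm [ 64.7   0.8 131.7] F [ 0.9 -1.3  3.3] w 0.0
(64.5, 0, 126) [-0.02  0.08  0.57] [-0.  -0.1 -0.1]
```

```bash
python3 -m creep '0 0 0 0.2 0 0 0; 0 0 0 0.4 0 0 0; 0 0 0 0.5 0 0 0; 0 0 0 0.5 0 0 0';  python3 -m creep '0 0 0 0.1 0 0 0; 0 0 0 0.1 0 0 0; 0 0 0 0.1 0 0 0'; python3 -c "
from h import *
st()"
```

```text
clock: 20.0
position: [0.5855, -0.0713, 0.1207]
ee_rot: [-3.096, 0.533, -0.001]
force: [1.4, -0.4, 3.6]
width: 0.004
gripper_force: 1.5
clock: 20.38
position: [0.5854, -0.0712, 0.1195]
ee_rot: [-3.096, 0.533, -0.0]
force: [3.1, -1.6, 3.0]
width: 0.004
gripper_force: 1.6
t 20.38 tip local mm [ 63.7   1.1 126.5] F [ 3.1 -1.6  3. ] w 0.0
```

```bash
python3 -m creep '0 0 0 0.1 0 0 0; 0 0 0 0.1 0 0 0';  python3 -m creep '0 0 0 0.05 0 0 0; 0 0 0 0.1 0 0 0; 0 0 0 0.1 0 0 0'; python3 -c "
from h import *
st()"
```

```text
clock: 20.62
position: [0.5855, -0.0713, 0.1188]
ee_rot: [-3.096, 0.533, -0.001]
force: [1.8, -0.2, 6.2]
width: 0.006
gripper_force: 3.3
clock: 21.0
position: [0.5856, -0.0713, 0.1186]
ee_rot: [3.096, -0.533, 0.001]
force: [-2.1, -0.5, 14.0]
width: 0.002
gripper_force: 7.2
t 21.00 tip local mm [ 63.9   1.  125.6] F [-2.1 -0.5 14. ] w 0.0
```

```bash
python3 -m creep '0 0 0 -2 0 0 0; 0 0 0 -6 0 0 0; 0 0 0 -11 0 0 0; 0 0 0 -15 0 0 0; 0 0 0 -15 0 0 0';  python3 -m creep '0 -3 5 0 0 0 0; 0 -6 10 0 0 0 0; 0 -9 15 0 0 0 0; 0 -12 20 0 0 0 0; 0 -12 20 0 0 0 0'; python3 -c "
from h import *
st()
for n,B in (('scene',[(285,310,100,80),(390,385,85,55),(285,275,40,25),(240,280,40,35),(420,330,40,30),(300,240,60,40)]),('top',[(290,270,60,40),(262,228,30,32),(280,194,24,30),(235,268,45,16),(400,285,50,35),(300,230,20,25)])):
  a=cv2.imread(f'pics/{n}0.png',0);b=cv2.cvtColor(vision.get_image(n),cv2.COLOR_RGB2GRAY)
  for x,y,w,h in B:
    t=a[y:y+h,x:x+w];r=cv2.matchTemplate(b[y-12:y+h+12,x-12:x+w+12],t,cv2.TM_CCOEFF_NORMED);_,v,_,l=cv2.minMaxLoc(r);print(n,(x,y),l[0]-12,l[1]-12,round(v,2))
"
```

```text
clock: 21.62
position: [0.5861, -0.0711, 0.2701]
ee_rot: [-3.096, 0.533, -0.006]
force: [-0.0, 0.5, -0.6]
width: 0.004
gripper_force: 0.0
clock: 22.25
position: [0.4006, -0.2224, 0.266]
ee_rot: [3.093, -0.544, -0.007]
force: [1.2, 0.2, 0.4]
width: 0.007
gripper_force: 0.0
t 22.25 tip local mm [ -60.1 -203.1  273. ] F [1.2 0.2 0.4] w 0.01
scene (285, 310) 0 0 0.99
scene (390, 385) 0 0 1.0
scene (285, 275) -1 0 0.85
scene (240, 280) 0 0 1.0
scene (420, 330) 0 0 1.0
scene (300, 240) 0 0 0.84
top (290, 270) 0 0 0.87
top (262, 228) 0 0 1.0
top (280, 194) 0 0 1.0
top (235, 268) 0 0 0.99
top (400, 285) 6 -11 0.31
top (300, 230) 0 0 1.0
```

```bash
python3 -c "
from h import *
red((300,200,440,340),100,40);print(proj('scene',W(P,(.039,0,.087))),proj('scene',W(P,(.073,.034,.087))))
from cell import job
print(job.sign_off())"
```

```text
red 0 
[386.59605363 287.94334686] [389.40573576 275.90190969]
the job is handed in; nothing more can be done
None
```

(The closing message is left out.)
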